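# Raise the telescopic camera column over the hob and hold it up

## Task

The hob is cold and a telescopic camera column stands on it, ready to film a recipe. Press its release button down until the grip springs up, then take the column by the ribbed grip and pull it straight up, past the first stop, until both tubes are fully out at the second stop. Springs draw it back in, so finish while still holding the grip between the fingers with the column fully extended and still, and do not shift the things that stand around it.

Things in the scene. Friction and masses are not known exactly. Their poses are not given: they have to be found in the camera images.
- stand: stand of the telescopic camera column, fixed to the hob at any turn about the vertical; origin at the centre of its underside, z up: steel foot 86x170x12 mm (long along y), barrel 42 mm in diameter, top at 95 mm, at y = +47.5 mm under the ribbed grip; slimmer pillar, top at 95 mm, at y = -47.5 mm under the release button; a bridge joins them
- grip_centre (a point): centre of the ribbed round hand grip on top of the column: upright cylinder 34 mm in diameter, 46 mm tall (23 mm above and below this point), with a 10 mm tall mount and screw stud on top. Locked, this point is 121 mm above the hob and the grip's underside only 3 mm above the barrel; unlocked, it springs up by itself by about 12 to 22 mm and stays there
- button_top (a point): centre of the top of the release button: flat, round, 33 mm in diameter, 95 mm horizontally from the grip's axis, 12 mm proud of its pillar (top 107 mm above the hob); pressed straight down
- release_button (a joint): how far the button is pressed (m): 0 out, 0.010 fully down; springs back. Needs 1.3 N to start, 3.8 N fully down. From 0.005 m the column is unlocked; keep it down for about 0.3 s until the grip has sprung up; after that the button may be let go and the column stays unlocked
- upper_section (a joint): how far the thin inner tube, which carries the grip, is drawn upward out of the thick tube (m): 0 in, 0.055 at its stop. Held at 0 by the lock until the button is pressed. It comes out first, with up to 3 N of pull
- lower_section (a joint): how far the thick outer tube is drawn upward out of the barrel (m): 0 in, 0.055 at its stop. Follows once the inner tube is at its stop (first stop), with 5 N of pull rising to 9 N when fully out (second stop, solid). Springs pull both tubes back when the grip is let go. Fully out, the grip is 110 mm above its locked height
- grip: the same hand grip, origin at the centre of its underside, z up
- tea_jar: low round glass jar with a knob lid, 95 mm across, 96 mm tall; loose bystander, origin at the centre of its underside
- salt_shaker: slim steel shaker with several holes, 29 mm across, 74 mm tall; loose bystander, origin at the centre of its underside
- pepper_shaker: slim steel shaker, 29 mm across, 74 mm tall; loose bystander, origin at the centre of its underside
- lemon: lemon, 83x58x58 mm; loose bystander, origin at the centre of its underside
- egg_timer: wind-up kitchen timer, 60 mm across, 50 mm tall; loose bystander, origin at the centre of its underside
- mug: small white mug, 62 mm across, 50 mm tall; loose bystander, origin at the centre of its underside
- notebook: small notebook lying flat, 112x83x16 mm; loose bystander, origin at the centre of its underside

How it is judged:
By the outcome, as a careful person would: the job done as asked, in the order asked, and still so for the second after the job is handed in, while the arm keeps its last pose, push and grip.
It also fails if it takes over 38 s, if anything falls off the work surface, if the arm or the gripper's body presses on something with over 40 N, if the wrist force passes 120 N, or if a joint passes its speed limit or range.

## Robot

A 6-joint arm with a two-finger parallel gripper is mounted at the origin on a cart in front of the work surface, level with it; the furniture and walls round the work are solid. World frame = base frame: x ahead of the robot, y to its left, z up, the work surface at z = 0. Lengths are in m, angles in rad, forces in N, time in s.
With the tool pointing down it reaches from about 0.25 to 0.725 m from the base axis. Payload 4 kg.
Tool frame: the origin (TCP) lies at the very end of the fingers, on their centre line; the grasp point (between the pads) lies 19 mm behind it; z points along the fingers, y is the line along which they close (so a half turn about z gives the same grasp; the last joint's range is limited). The gripper opens to 85 mm and grips with 20 to 120 N. Pads are 22 mm wide; open, the fingers measure 114 mm over their backs; the gripper's body (76 mm by 85 mm) begins 54 mm behind the grasp point. The pads swing forward as they close: fully open they stand 13 mm farther back than shut.
Start: joints at [-1.2, 0.241, 0.005, 1.335, 0, 1.571], TCP at [0.181, -0.466, 0.231] pointing down, gripper open.
Joint ranges: [-2.72, 2.72], [-1.05, 1.87], [-1.09, 1.28], [-1.99, 2.15], [-1.42, 1.44], [-3.14, 3.14]. Speed limits (rad/s): [2.79, 2.79, 3.14, 3.14, 3.14, 3.14].

## Interface

Orientations are given as a unit quaternion [x, y, z, w].
In Python, from workcell import bot, vision, workorder, boxes_of gives the robot as it stands.
- The arm moves only by the tool send_rows, never from a script. Its argument "motion" is text: rows parted by semicolons, each of 5 numbers parted by spaces: the closure, from -1 (fully open) to 1 (shut), so that 0 is half open, then the shift along the tool's x, y, z in cm, then the turn about the tool's z in rad. In form: claw x y z twist; .... A call has 1 to 5 rows; each row is the pose to reach, as a shift and turn from the pose commanded when the call began, along the tool's axes at that moment; what a row does not reach only later rows make up. A row lasts 1/10 s, in which the tool goes at most 50 mm and 8.59 degrees, less where a joint would pass 70% of its speed; a pose out of reach is approached as far as the arm can. A call with a gripper value outside its range is refused whole. The fingers move at their own pace and stop on an object; the grip force is fixed at half the most. Time passes only in rows, so rows that repeat a pose let the fingers close. It gives the time, the measured TCP pose, the force, the opening and the grip force at its end, in the units of the state.
- bot.get_obs(): the state, without advancing time (a new reading comes with each control period).
- vision.camera(name): name is "scene" or "top"; returns the picture (480x640x3 uint8, red, green, blue); there is no depth.
- vision.camera_model(name): a dict with "fov_y" (degrees; the focal length in pixels is half the picture's height over the tangent of half this angle, whatever the lens; pixels are square), "cx", "cy" (the principal point, pixels), "world_from_camera" (4x4, takes a point from camera to world coordinates). Camera axes: x right, y down, z forward; pixel columns grow to the right and rows downward; lengths in m; the calibration is good to about 2 mm. A picture is of the moment at which its call begins. camera_model takes no time and is no camera call.
- workorder.job_done(): hands the job in; it is judged then, once.
Trained networks look in the newest picture that a camera, given by its name, has taken for a name from the list of things; names that differ only in an ending like _2 or _b are one class to them, and where a whole thing is asked for, a point or a joint stands for the part that bears it (a point fixed in the world has none). Each returns a list of dicts, best first, with "conf" (0 to 1); they miss things now and then, are a little off and sometimes report something else, mostly with a low value. They report only what shows in the picture. A call takes as long as a camera call.
- boxes_of(camera, target): "rect" ([centre column, centre row, width, height] in pixels, round what is visible of it).
The state is a dict: "clock": time; "joint_pos": joint angles; "joint_vel": joint speeds; "tau": joint torques, N m; "eef_pos": TCP position; "tool_rot": TCP orientation; "ft_force": force on the tool from outside, world axes, zero at the start; "ft_torque": the same for the moment, N m; "grip_width": finger opening in m; "grasp_force": force on a finger pad.
Only numpy, scipy, OpenCV 4.12 (cv2) and the standard library are available. Lean on these libraries where they do the work, as an engineer would, in place of code of your own. Each camera call takes 0.05 s, during which the arm holds its last target. There are 200 camera calls.

## Working session

There is one attempt and no reset: what is moved stays moved. The work goes in short steps, Python scripts to look and compute and a tool call to move; the robot and the scene stay as the last step left them, time stands still between calls to the robot, and variables do not carry over. Pictures are saved under pics/ and viewed, at most 10 in all, crops included, and the job is handed in when it is done.

Besides the shell and the picture viewer there is one more tool, called after ">>>" as name(argument=value, ...) on one line, values as JSON. send_rows: Moves the arm, as the interface text tells. Its arguments: {"type":"object","properties":{"motion":{"type":"string"}},"required":["motion"]}

```bash
mkdir -p pics
cat > h.py <<'E'
import numpy as np, cv2
from workcell import bot, vision, workorder, boxes_of
def ray(cam,u,v):
    m=vision.camera_model(cam); f=240/np.tan(np.radians(m["fov_y"])/2)
    T=np.array(m["world_from_camera"]); d=T[:3,:3]@np.array([(u-m["cx"])/f,(v-m["cy"])/f,1])
    return T[:3,3],d/np.linalg.norm(d)
def atz(cam,u,v,z):
    o,d=ray(cam,u,v); return o+d*(z-o[2])/d[2]
def tri(p1,p2):
    o1,d1=ray("scene",*p1);o2,d2=ray("top",*p2)
    s=np.linalg.lstsq(np.c_[d1,-d2],o2-o1,rcond=None)[0]
    a=o1+s[0]*d1;b=o2+s[1]*d2
    return (a+b)/2,np.linalg.norm(a-b)
E
python3 - <<'E'
from h import *
np.set_printoptions(precision=4,suppress=True)
for c in("scene","top"):
    im=vision.camera(c); cv2.imwrite(f"pics/{c}0.png",im[:,:,::-1]); m=vision.camera_model(c); print(c,m)
    for n in("stand","grip","grip_centre","button_top","release_button","tea_jar","salt_shaker","pepper_shaker","lemon","egg_timer","mug","notebook"):
        print(n,[(np.round(b["rect"],1).tolist(),round(b["conf"],2)) for b in boxes_of(c,n)[:2]])
print(bot.get_obs())
E
```

```text
scene {'fov_y': 46.367377169913986, 'cx': 320.0698141446584, 'cy': 249.39112084949184, 'world_from_camera': array([[-0.6307, -0.4741,  0.6143, -0.1128],
       [-0.776 ,  0.3913, -0.4946,  0.5721],
       [-0.0059, -0.7887, -0.6147,  0.7872],
       [ 0.    ,  0.    ,  0.    ,  1.    ]])}
stand [([364.1, 234.8, 82.7, 75.2], 0.87), ([389.4, 226.4, 14.0, 6.4], 0.66)]
grip [([344.2, 210.8, 15.4, 25.9], 0.58)]
grip_centre [([347.6, 210.3, 15.7, 27.3], 0.75)]
button_top [([389.8, 226.2, 14.0, 6.9], 0.45), ([343.4, 213.1, 18.1, 25.5], 0.26)]
release_button [([390.2, 224.1, 14.3, 15.6], 0.56), ([318.1, 218.1, 31.2, 28.2], 0.55)]
tea_jar [([258.1, 308.6, 47.1, 55.1], 0.55)]
salt_shaker [([348.1, 293.9, 10.4, 40.3], 0.74)]
pepper_shaker [([309.2, 260.4, 15.9, 36.5], 0.57)]
lemon [([345.0, 352.9, 36.7, 38.4], 0.66)]
egg_timer [([443.5, 295.4, 25.7, 26.3], 0.97)]
mug [([318.8, 217.2, 32.9, 28.7], 0.61)]
notebook [([255.9, 255.8, 56.6, 42.4], 0.72)]
top {'fov_y': 42.33370012603211, 'cx': 319.74842733679725, 'cy': 221.5812486382175, 'world_from_camera': array([[ 0.0024, -0.9896,  0.1436,  0.4131]
[... 634 characters left out ...]
 ([371.2, 145.6, 45.5, 29.7], 0.47)]
egg_timer [([381.7, 327.2, 25.8, 32.8], 0.78)]
mug [([370.3, 145.1, 45.0, 29.7], 0.74), ([249.5, 325.2, 33.3, 39.5], 0.3)]
notebook [([278.4, 146.1, 40.7, 53.9], 0.74)]
{'clock': 1.3, 'joint_pos': array([-1.2   ,  0.2406,  0.005 ,  1.3352,  0.    ,  1.5708]), 'joint_vel': array([-0.0013,  0.0007,  0.0008, -0.0009,  0.0008, -0.001 ]), 'tau': array([  0.0001, -37.2218,  25.2685,   0.0012,  -0.0002,  -0.    ]), 'eef_pos': array([ 0.1812, -0.466 ,  0.2313]), 'tool_rot': array([0.9829, 0.1843, 0.    , 0.    ]), 'ft_force': array([-1.1348, -0.0741, -0.1468]), 'ft_torque': array([-0.0108,  0.0396,  0.0138]), 'grasp_force': 0.0, 'grip_width': 0.08557461391457033}
```

Run:
```python
from h import *
np.set_printoptions(precision=4,suppress=True)
a=cv2.imread("pics/scene0.png")[170:400,200:480]; b=cv2.imread("pics/top0.png")[110:370,180:460]
cv2.imwrite("pics/sc.png",cv2.resize(a,None,fx=2.6,fy=2.6,interpolation=2)); cv2.imwrite("pics/tc.png",cv2.resize(b,None,fx=2.3,fy=2.3,interpolation=2))
print("grip",tri((346,210.6),(360.1,196)),"but",tri((389.5,226),(390,238)))
print(atz("scene",389.5,226,.107),atz("top",390,238,.107),atz("scene",346,210.6,.121),atz("top",360.1,196,.13))
```

```text
grip (array([ 0.6243, -0.0893,  0.1207]), np.float64(0.005412411627919873)) but (array([ 0.5491, -0.1473,  0.0954]), np.float64(0.004553346330806752))
[ 0.5364 -0.1367  0.107 ] [ 0.5494 -0.1441  0.107 ] [ 0.6218 -0.0907  0.121 ] [ 0.6244 -0.0866  0.13  ]
```

View pics/sc.png

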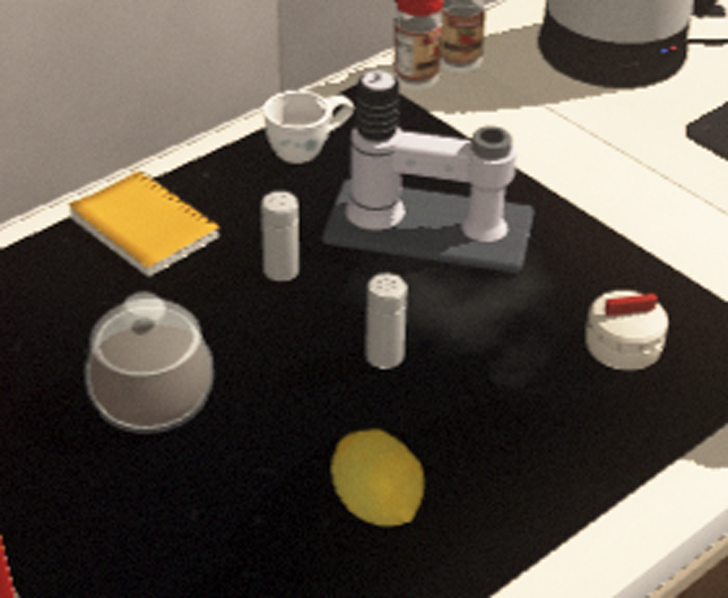

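View pics/tc.png

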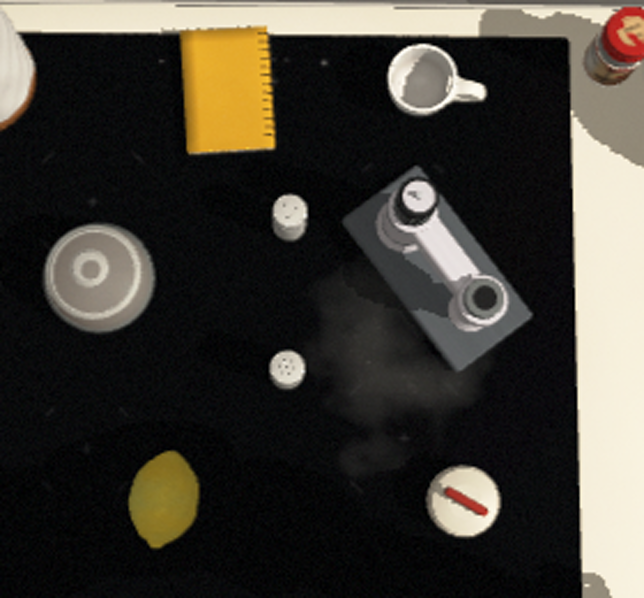

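Run:
```python
from h import *
np.set_printoptions(precision=4,suppress=True)
b,e=tri((389.2,222.7),(391.7,239.6)); print("but",b,e)
g,e2=tri((345.4,199),(361.3,196.1)); print("stud top (z~.154)",g,e2)
B=[atz("scene",389.2,222.7,.107),atz("top",391.7,239.6,.107)]
G=[atz("scene",345.4,212.3,.121),atz("top",361.3,196.1,.15)]
print(B,G,[np.linalg.norm((p-q)[:2]) for p,q in zip(B,G)])
for n,s,t,z in(("salt",(348.1,294),(304.5,270),.074),("pepper",0,(305,202),.074),("mug",0,(363,144.5),.05),("jar",0,(222.5,228),.09),("timer",0,(381,327),.05),("lemon",0,(251,326),.03)):
    print(n,atz("top",*t,z))
```

```text
but [ 0.547  -0.1472  0.1049] 0.000940060078971273
stud top (z~.154) [ 0.62   -0.0866  0.1527] 8.966733371306889e-05
[array([ 0.5453, -0.1446,  0.107 ]), array([ 0.5464, -0.1472,  0.107 ])] [array([ 0.6178, -0.0855,  0.121 ]), array([ 0.6205, -0.0869,  0.15  ])] [np.float64(0.09355111020691761), np.float64(0.0955483355090168)]
salt [0.4912 0.0152 0.074 ]
pepper [0.6224 0.015  0.074 ]
mug [ 0.7444 -0.1004  0.05  ]
jar [0.5687 0.1704 0.09  ]
timer [ 0.384  -0.1323  0.05  ]
lemon [0.385  0.1185 0.03  ]
```

>>> send_rows(motion="1 45.6 -16.5 6 -0.31;1 45.6 -16.5 6 -0.31;1 45.6 -16.5 6 -0.31;1 45.6 -16.5 6 -0.31;1 45.6 -16.5 6 -0.31")

```text
clock: 1.8
eef_pos: [0.3693, -0.3015, 0.2006]
tool_rot: [0.943, 0.334, 0.0, 0.0]
ft_force: [0.8, -1.2, -0.3]
grip_width: 0.0122
grasp_force: 0.0
```

```bash
cat > to.py <<'E'
import sys
from h import *
from scipy.spatial.transform import Rotation as R
np.set_printoptions(precision=4,suppress=True)
o=bot.get_obs(); r=R.from_quat(o["tool_rot"]); M=r.as_matrix()
print(o["clock"],o["eef_pos"],"xang",np.degrees(np.arctan2(M[1,0],M[0,0])),"F",o["ft_force"],o["grip_width"],o["grasp_force"])
t=np.array([float(v) for v in sys.argv[1:4]])
print("cm",100*M.T@(t-o["eef_pos"]))
E
python3 to.py .546 -.147 .15
```

```text
1.8 [ 0.3693 -0.3015  0.2006] xang 38.977897216180814 F [ 0.8015 -1.1563 -0.2795] 0.012228357817537302 0.0
cm [23.4558 -0.8964  5.0616]
```

>>> send_rows(motion="1 23.4 -0.9 5 0;1 23.4 -0.9 5 0;1 23.4 -0.9 5 0;1 23.4 -0.9 5 0;1 23.4 -0.9 5 0")

```text
clock: 2.3
eef_pos: [0.5459, -0.1463, 0.1499]
tool_rot: [0.942, 0.335, 0.0, -0.0]
ft_force: [0.2, -1.0, -0.3]
grip_width: 0.0003
grasp_force: 0.0
```

>>> send_rows(motion="1 0 0 0 0;1 0 0 0 0")

```text
clock: 2.5
eef_pos: [0.5442, -0.1478, 0.1499]
tool_rot: [0.942, 0.335, -0.001, -0.0]
ft_force: [-0.5, -0.5, 0.2]
grip_width: 0.0001
grasp_force: 0.0
```

```bash
python3 to.py .546 -.147 .15
python3 - <<'E'
from h import *
a=vision.camera("scene")[150:270,290:450,::-1]; b=vision.camera("top")[170:290,300:460,::-1]
cv2.imwrite("pics/c1.png",cv2.resize(np.vstack([a,b]),None,fx=2.5,fy=2.5,interpolation=2))
E
```

```text
2.5 [ 0.5442 -0.1478  0.1499] xang 39.124937361950046 F [-0.5275 -0.5168  0.2113] 9.398833094950978e-05 0.0
cm [ 0.1894  0.0564 -0.0084]
```

View pics/c1.png

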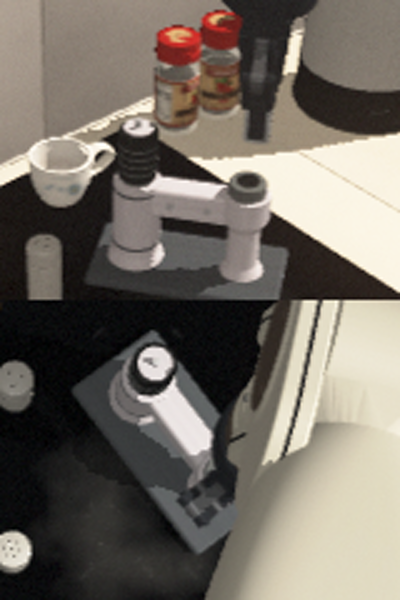

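The picture shows the closed fingertips at scene pixel ≈(393,205), above the button at (389,223); in the top view they cover the button at ≈(382–390,250).

Run:
```python
from h import *
for c in("scene","top"):
  m=vision.camera_model(c); f=240/np.tan(np.radians(m["fov_y"])/2); T=np.linalg.inv(m["world_from_camera"])
  for p in((.5442,-.1478,.1499),(.546,-.147,.107)):
    q=T@np.array([*p,1]); print(c,m["cx"]+f*q[0]/q[2],m["cy"]+f*q[1]/q[2])
```

```text
scene 392.12215230034735 205.28590042225684
scene 389.75166070572794 222.1309736796778
top 395.37264518799157 238.07601161155614
top 391.5764617818778 239.80852098429094
```

>>> send_rows(motion="1 0.2 0.05 3.5 0;1 0.2 0.05 4.4 0;1 0.2 0.05 4.8 0;1 0.2 0.05 5.1 0;1 0.2 0.05 5.1 0")

```text
clock: 3.1
eef_pos: [0.5459, -0.1484, 0.1005]
tool_rot: [0.943, 0.333, 0.0, 0.0]
ft_force: [-1.8, -1.1, 3.8]
grip_width: 0.0003
grasp_force: 1.3
```

>>> send_rows(motion="1 0 0 0.1 0;1 0 0 0.1 0;1 0 0 0.1 0")

```text
clock: 3.4
eef_pos: [0.5466, -0.1481, 0.0993]
tool_rot: [0.943, 0.334, 0.0, 0.001]
ft_force: [-0.8, -1.4, 3.3]
grip_width: 0.0001
grasp_force: 1.5
```

```bash
python3 to.py .546 -.147 .098
python3 - <<'E'
from h import *
a=vision.camera("scene")[150:270,290:450,::-1]
cv2.imwrite("pics/c2.png",cv2.resize(a,None,fx=3,fy=3,interpolation=2))
E
```

```text
3.4 [ 0.5466 -0.1481  0.0993] xang 39.00158420576438 F [-0.8454 -1.3557  3.266 ] 0.0001372539244554529 1.4591369032859802
cm [ 0.0243 -0.1197  0.128 ]
```

View pics/c2.png

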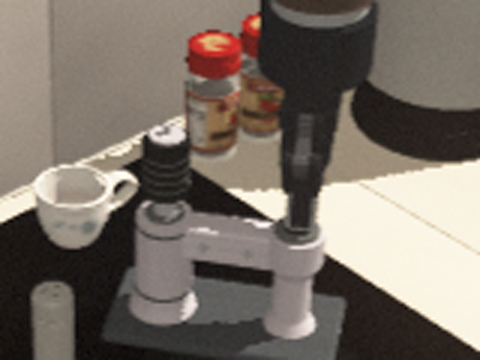

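>>> send_rows(motion="1 0 0 -5 0;-1 0 0 -10 0;-1 2 0 -11.5 0;-1 6 0 -11.5 0;-1 9.5 0 -11.5 0")

```text
clock: 3.95
eef_pos: [0.6217, -0.0869, 0.2151]
tool_rot: [0.943, 0.334, 0.002, 0.0]
ft_force: [0.3, -0.8, -0.6]
grip_width: 0.0578
grasp_force: 0.0
```

>>> send_rows(motion="-1 0 0 0 0;-1 0 0 0 0")

```text
clock: 4.15
eef_pos: [0.6201, -0.0868, 0.2125]
tool_rot: [0.942, 0.335, -0.001, -0.0]
ft_force: [-0.8, 0.2, 0.9]
grip_width: 0.0848
grasp_force: 0.0
```

```bash
python3 to.py .6195 -.0868 .115
python3 - <<'E'
from h import *
im=vision.camera("scene");print([(np.round(x["rect"],1),x["conf"]) for n in("grip","grip_centre") for x in boxes_of("scene",n)[:1]])
a=im[120:270,290:450,::-1]
cv2.imwrite("pics/c3.png",cv2.resize(a,None,fx=3.5,fy=3.5,interpolation=2))
m=vision.camera_model("scene"); f=240/np.tan(np.radians(m["fov_y"])/2); T=np.linalg.inv(m["world_from_camera"])
for z in(.110,.115,.12,.156,.161,.166,.171,.176):
    q=T@np.array([.6195,-.0868,z,1]); print(z,m["cx"]+f*q[0]/q[2],m["cy"]+f*q[1]/q[2])
E
```

```text
4.15 [ 0.6201 -0.0868  0.2125] xang 39.11361604168863 F [-0.7947  0.1731  0.8585] 0.08478082791059777 0.0
cm [-0.0346 -0.0237  9.7526]
[(array([345.1, 204.6,  16.9,  26.8]), 0.89), (array([345.1, 205.9,  15.3,  23. ]), 0.75)]
0.11 345.19993852932726 216.0207897049702
0.115 345.2510170347037 214.07590163874997
0.12 345.3023603025368 212.12093235855198
0.156 345.68003752063026 197.74032531180842
0.161 345.7336316788153 195.69965012162683
0.166 345.7875104248619 193.648138836463
0.171 345.8416760315698 191.58570491618002
0.176 345.89613079600474 189.5122608966691
```

View pics/c3.png

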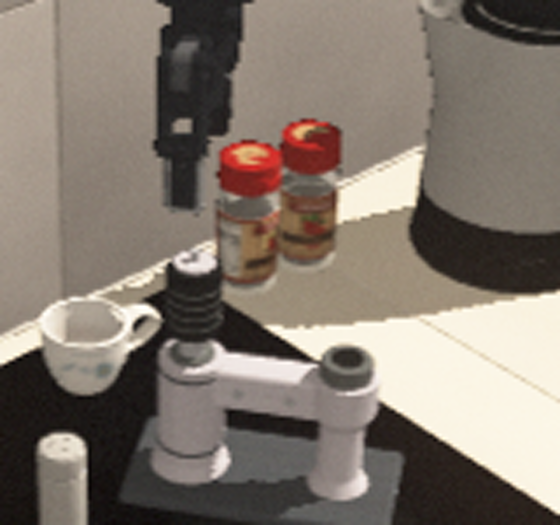

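The grip has sprung up: stud top at scene ≈(345.7,193.7), so z≈0.166 and grip centre z≈0.133. The gripper is open right above it.

>>> send_rows(motion="-1 0 0 4 0;-1 0 0 7 0;-1 0 0 9 0;-1 0 0 9.6 0;-1 0 0 9.6 0")

```text
clock: 4.8
eef_pos: [0.6189, -0.0884, 0.1171]
tool_rot: [0.943, 0.333, -0.001, -0.0]
ft_force: [-0.9, -0.1, 0.6]
grip_width: 0.0851
grasp_force: 0.0
```

>>> send_rows(motion="1 0 0 0 0;1 0 0 0 0;1 0 0 0 0;1 0 0 0 0;1 0 0 0 0")

```text
clock: 5.3
eef_pos: [0.6219, -0.0895, 0.1191]
tool_rot: [0.943, 0.333, 0.002, 0.002]
ft_force: [2.9, -4.3, -0.1]
grip_width: 0.0326
grasp_force: 59.4
```

```bash
python3 to.py .6195 -.0868 .212
```

```text
5.3 [ 0.6219 -0.0895  0.1191] xang 38.95358272024111 F [ 2.9329 -4.3443 -0.1277] 0.032587697004835485 59.41254258155823
cm [ 0.0012 -0.3129 -9.2935]
```

>>> send_rows(motion="1 0 0.3 -0.5 0;1 0 0.3 -1.5 0;1 0 0.3 -2.5 0;1 0 0.3 -3.5 0;1 0 0.3 -4.5 0")

```text
clock: 5.8
eef_pos: [0.6219, -0.0897, 0.1633]
tool_rot: [0.943, 0.334, 0.0, -0.0]
ft_force: [3.0, 1.0, -4.9]
grip_width: 0.0327
grasp_force: 60.3
```

>>> send_rows(motion="1 0 0 -1 0;1 0 0 -2 0;1 0 0 -3 0;1 0 0 -4 0;1 0 0 -4 0")

```text
clock: 6.3
eef_pos: [0.6218, -0.0898, 0.2036]
tool_rot: [0.943, 0.334, 0.0, -0.0]
ft_force: [4.2, 3.5, -7.5]
grip_width: 0.0328
grasp_force: 60.2
```

```bash
python3 to.py .6195 -.0868 .212
```

```text
6.3 [ 0.6218 -0.0898  0.2036] xang 39.02321424622248 F [ 4.1939  3.4706 -7.5437] 0.03277280273593439 60.20334720611572
cm [ 0.0082 -0.3768 -0.8372]
```

>>> send_rows(motion="1 0.2 0 -0.3 0;1 0.2 0 -0.6 0;1 0.2 0 -0.9 0;1 0.2 0 -1.1 0;1 0.2 0 -1.1 0")

```text
clock: 6.8
eef_pos: [0.6221, -0.0896, 0.2133]
tool_rot: [0.943, 0.334, -0.001, -0.0]
ft_force: [-3.3, -1.9, -9.1]
grip_width: 0.0328
grasp_force: 60.3
```

>>> send_rows(motion="1 0 0 -0.15 0;1 0 0 -0.3 0;1 0 0 -0.3 0")

```text
clock: 7.1
eef_pos: [0.6221, -0.0895, 0.2144]
tool_rot: [0.943, 0.334, -0.002, -0.0]
ft_force: [-2.0, -3.8, -18.9]
grip_width: 0.0328
grasp_force: 61.5
```

>>> send_rows(motion="1 0 0 -0.1 0;1 0 0 -0.1 0;1 0 0 -0.1 0;1 0 0 -0.1 0;1 0 0 -0.1 0")

```text
clock: 7.6
eef_pos: [0.622, -0.0895, 0.2144]
tool_rot: [0.943, 0.334, -0.003, -0.001]
ft_force: [-1.3, -4.9, -25.4]
grip_width: 0.0326
grasp_force: 62.0
```

```bash
python3 to.py .6195 -.0868 .212
python3 - <<'E'
from h import *
a=vision.camera("scene")[120:390,210:480,::-1]
cv2.imwrite("pics/c4.png",cv2.resize(a,None,fx=2.2,fy=2.2,interpolation=2))
E
python3 to.py .6195 -.0868 .212
```

```text
7.6 [ 0.622  -0.0895  0.2144] xang 38.9776792277078 F [ -1.3322  -4.9048 -25.4052] 0.03255456974017357 62.04928636550903
cm [-0.0289 -0.3668  0.2456]
7.65 [ 0.6221 -0.0895  0.2144] xang 38.97834409543399 F [ -1.8069  -4.1235 -25.1672] 0.03241303381549812 62.049182653427124
cm [-0.0302 -0.3678  0.2459]
```

View pics/c4.png

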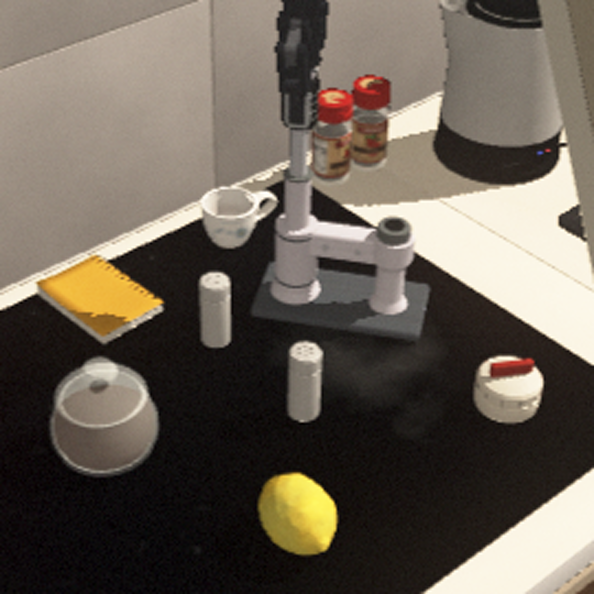

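Both tubes are out, the thin one at crop ≈(298,150) and the thick one at ≈(298,205). The fingers hold the grip, the bystanders have not moved, and the stop is solid: force rises while the TCP stays still.

```bash
python3 -c "
from h import *
print(workorder.job_done())"
```

```text
the job is handed in; nothing more can be done
None
```

The job is handed in: I pressed the button until the grip sprang up, then pulled the column up to the solid second stop, where the fingers hold it still, with nothing around it visibly moved; no verdict came back.

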